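Gang up drawer sides in the marking jig

ROBOT

A 6-joint arm with a two-finger parallel gripper is mounted at the origin on the work surface. World frame = base frame: x ahead of the robot, y to its left, z up, the work surface at z = 0. Lengths are in mm, angles in rad, forces in N, time in s.
With the tool pointing down it reaches from about 300 to 1000 mm from the base axis. Payload 5.1 kg.
Tool frame: the origin (TCP) lies on the centre line of the jaws, within the pads' length; the fingertips stand 19 mm ahead of it and the grasp point (between the pads) is the TCP (ctrl.tip_reach is the distance from the TCP to the fingertips, in mm); x points along the fingers, y is the direction in which the jaws open and shut, and the axes are right-handed (so a half turn about x gives the same grasp; the last joint's range is limited). The gripper opens to 95 mm and grips with 3 to 60 N. Pads are 20 mm wide; open, the fingers measure 119 mm over their backs; the gripper's body (75 mm by 180 mm) begins 59 mm behind the grasp point.
Start: joints at [1.023, 0.124, 1.65, -0, 1.367, -0.083], TCP at [291.376, 581.02, 233.656] pointing down, gripper open.
Joint ranges: [-2.61, 2.61], [-1.02, 2.33], [0.03, 2.71], [-1.35, 4.49], [0.32, 2.68], [-2.91, 2.91]. Speed limits (rad/s): [2.57, 2.57, 3.14, 3.14, 3.14, 3.14].

INTERFACE

Orientations are given as a unit quaternion [x, y, z, w].
In Python, from workcell import ctrl, eyes, spot_in, mark_of gives the robot as it stands. Calls block until the motion is done:
- ctrl.reach(position, orientation): joint-space move of the TCP to a pose.
- ctrl.move_l(position, ori=None, velocity=150): straight line of the TCP; ori=None keeps the orientation; velocity is the mean speed in mm/s.
- ctrl.set_joints(angles): joint-space move.
- ctrl.command_gripper(opening, squeeze=None): finger opening in mm; squeeze is the grip in N (None keeps the last); returns when the fingers have stopped.
- ctrl.hold(seconds).
- ctrl.inverse_kinematics(position, orientation): joint angles nearest the present ones, or None.
- ctrl.get_obs(): the state.
- eyes.snapshot(name): name is "side" or "top" or "wrist"; returns the picture (420x560x3 uint8, red, green, blue); there is no depth.
- eyes.camera_model(name): a dict with "fx", "fy", "cx", "cy" (pixels), "rvec" (rotation vector, rad) and "tvec" (3), from world to camera coordinates, as OpenCV has them; the wrist camera has in their place "mount" (4x4, takes a point from camera to tool coordinates, whose origin is the TCP and whose axes are the tool frame's). Camera axes: x right, y down, z forward; pixel columns grow to the right and rows downward; lengths in mm; the calibration is good to about 2 mm. The wrist camera is an equidistant fisheye: a pixel r from the principal point sees the ray r / f radians off the axis. A picture is of the moment at which its call begins: read the wrist's pose just before it. camera_model takes no time and is no camera call.
A pose or a line that the arm cannot do raises ctrl.IKError and nothing moves.
- ctrl.finish_job(): hands the job in, once; it reports no verdict.
Trained networks look in the newest picture that a camera, given by its name, has taken for a name from the list of things; names that differ only in an ending like _2 or _b are one class to them, and where a whole thing is asked for, a point or a joint stands for the part that bears it (a point fixed in the world has none). Each returns a list of dicts, best first, with "confidence" (0 to 1); they miss things now and then, are a little off and sometimes report something else, mostly with a low value. They report only what shows in the picture. A call takes as long as a camera call. They do not tell look-alikes from the thing itself.
- spot_in(camera, name): "centre" ([column, row] as shares, 0 to 1, of the picture: columns of its width, rows of its height, amid what is visible of it).
- mark_of(camera, name): "centre" ([column, row] as shares, 0 to 1, of the picture: columns of its width, rows of its height: a listed point, or the origin of a listed thing).
The state is a dict: "time": time; "joints": joint angles; "joint_velocities": joint speeds; "joint_torque": joint torques, N m; "tool_pos": TCP position; "orientation": TCP orientation; "force": force on the tool from outside, world axes, zero at the start; "ft_torque": the same for the moment, N m; "gripper_width": finger opening in mm.
Only numpy, scipy, OpenCV 4.12 (cv2) and the standard library are available. Lean on these libraries where they do the work, as an engineer would, in place of code of your own. Each camera call takes 0.05 s, during which the arm holds its last target.

TASK

The four drawer sides in the bench jig have flopped over on to the sliding jaw. Get the batch ready for marking out: all four standing upright on the base in one tight row against the fence, their ends all flush against the end stop, and the jaw slid up snug against the row and left there. Leave the mallet, the square and the marking gauge where they lie.

Things in the scene. Friction and masses are not known exactly. Their poses are not given: they have to be found in the camera images.
- corner (a point): inner corner of the fixed jig, where the end stop's face meets the fence's face on top of the base board (18 mm above the bench). +x runs along the fence away from the end stop, -y from the fence towards the jaw, z up. The row belongs here: a side in place has its centre at x = 85 mm; the four closed up are 60 mm thick. The other end of the row (x = 170 to 196 mm) is open, with free room beyond
- jig: the fixed plywood base board, 250 x 370 x 18 mm, screwed down; axes as the corner, origin at bench level; corner at (-95, 85, 18) mm. Seen from the corner, in mm: fence of dark wood, face at y = 0, 28 thick, 72 high above the base, x -15 to 175, braces behind it to y = 80; end stop of dark wood, face at x = 0, 20 thick, 45 high, y 0 to -90; board x -30 to 220, y -280 to 90
- side1_c (a point): one of four equal pale plywood drawer sides, 170 long x 15 thick x 90 high (mm), 0.11 to 0.22 kg; point at its very centre; x along its length, y through it towards the fence, z up its height. Starts on its long bottom edge, fallen 20 to 35 degrees with its top away from the fence, like books: each rests on the next, the last on the jaw's top edge; ends 2 to 26 short of the end stop. This one starts nearest the fence
- side2_c (a point): as side1, second from the fence
- side3_c (a point): as side1, third from the fence
- side4_c (a point): as side1, nearest the jaw
- jaw (a joint): travel (m) of the sliding jaw towards the fence. Jaw face to fence = 0.160 minus this value: so 0.100 when closed on the upright row. Starts between 0.046 and 0.062. It slides stiffly (about 3 N, plus what it pushes; some 5 to 14 N with the row), straight along the jig's y only, never lifts or turns, and stays where it is left
- jaw_face (a point): middle of the jaw's pushing face, half-way up. The jaw is a wooden upright 160 wide, 22 thick, top edge 72 above the base (mm), with a foot plate 14 high reaching 107 behind the face on two tracks; axes as the corner
- jaw_knob (a point): the jaw's red turned handle, upright on the foot plate 75 mm behind the jaw's face: point on its axis at the waist, 76 mm above the bench, always at x = 85 mm from the corner. 26 mm across from 48 to 82 mm above the bench, with a 34 mm head ending at 109 mm; 40 mm free between it and the jaw's upright, more elsewhere; axes as the corner
- mallet: bystander: beech mallet lying on the bench beside the jig on the jaw's side; head 65 x 115 x 55 high, handle along -x, 250 long overall; origin on the bench under the middle of its length
- square: bystander: steel combination square lying flat beside the jig behind the fence, blade 230 long, 20 high; origin under its blade
- gauge: bystander: wooden marking gauge lying beyond the row's open end, beam 200 long, up to 70 high; origin on the bench near the middle of its length
Mind the look-alikes: they are no part of the job. What is shaped like the part that bears side4_c but green is not meant. What is shaped like the part that bears side1_c but pink is not meant.

How it is judged:
By the outcome, as a careful person would: the job done as asked, in the order asked, and still so for the second after the job is handed in, with the robot touching nothing.
It also fails if it takes over 69 s, if anything falls off the work surface, if the arm or the gripper's body presses on something with over 40 N, if the wrist force passes 120 N, or if a joint passes its speed limit or range.

## Working session

There is one attempt and no reset: what is moved stays moved. The work goes in short steps, each a Python script; the robot and the scene stay as the last script left them, time stands still between calls to the robot, and variables do not carry over. Pictures are saved under pics/ and viewed, and the job is handed in when it is done.

```bash
ls; mkdir -p pics; python3 - <<'E'
from workcell import ctrl, eyes, spot_in, mark_of
import cv2
o=ctrl.get_obs(); print(o['time'],o['force'],o['orientation'],ctrl.tip_reach)
for n in ("side","top","wrist"):
    im=eyes.snapshot(n); cv2.imwrite(f"pics/{n}0.png",im[:,:,::-1])
    m=eyes.camera_model(n); print(n,m)
for c in ("side","top"):
    for n in ("corner","jig","side1_c","side4_c","jaw_face","jaw_knob"):
        print(c,n,[(round(d['centre'][0]*560),round(d['centre'][1]*420),round(d['confidence'],2)) for d in mark_of(c,n)])
print(ctrl.get_obs()['time'])
E
```

```text
pics
0.0 [ 0.84467256 -0.00242324  0.05395167] [ 0.16214614  0.68831145 -0.16355066  0.68788601] 19.0
side {'fx': 380.33071846763403, 'fy': 380.33071846763403, 'cx': 281.4013824161855, 'cy': 210.58137527134826, 'rvec': array([ 2.40734137, -0.64741015,  0.20606626]), 'tvec': array([-412.47268141,  332.63578067,  906.97838745])}
top {'fx': 512.4552308225354, 'fy': 512.4552308225354, 'cx': 277.2252633956483, 'cy': 207.92971026838194, 'rvec': array([ 2.12514679, -2.16635735,  0.17441987]), 'tvec': array([ 100.36063188,  537.56085136, 1384.52053383])}
wrist {'fx': 325.19226210127806, 'fy': 325.19226210127806, 'cx': 288.1614750444577, 'cy': 214.64798987508152, 'mount': array([[-3.21834458e-04, -2.43875216e-01,  9.69806566e-01,
        -1.50919165e+02],
       [ 9.99999926e-01, -2.85092797e-04,  2.60162568e-04,
         1.30911696e-01],
       [ 2.13037664e-04,  9.69806578e-01,  2.43875289e-01,
        -6.97002608e+01],
       [ 0.00000000e+00,  0.00000000e+00,  0.00000000e+00,
         1.00000000e+00]])}
side corner [(269, 225, 0.92)]
side jig [(309, 242, 0.8)]
side side1_c [(203, 156, 0.83)]
side side4_c [(306, 230, 0.8)]
side jaw_face [(312, 239, 0.92)]
side jaw_knob [(325, 255, 0.79)]
top corner [(274, 227, 0.95)]
top jig [(305, 199, 0.64)]
top side1_c [(134, 244, 0.64), (285, 186, 0.59)]
top side4_c [(230, 308, 0.65)]
top jaw_face [(316, 203, 0.75)]
top jaw_knob [(339, 199, 0.77), (271, 230, 0.3)]
0.75
```

View pics/side0.png

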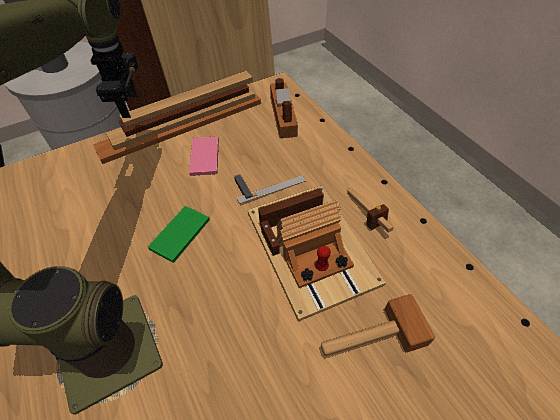

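View pics/top0.png

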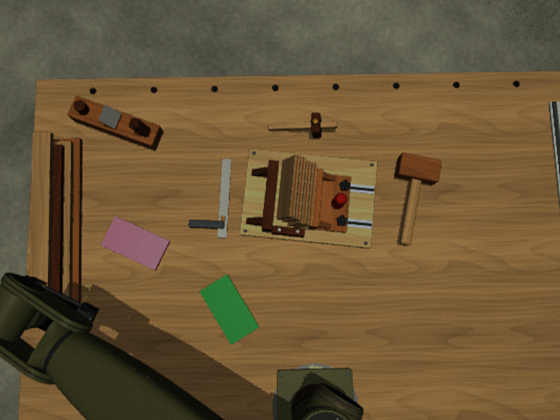

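View pics/wrist0.png

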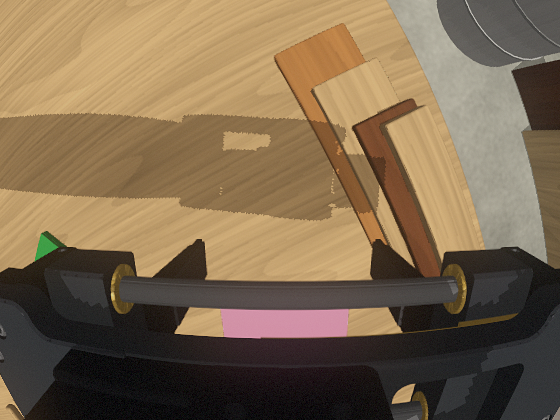

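The side view shows the leaning row around (310,230), the red knob at (324,257), the fence at (290,205) and the mallet at (390,330). The top view shows the corner near (274,227), the knob at (340,200), the gauge at (315,125), and the pink and green look-alikes well away at (135,243) and (230,308). I'll triangulate the jig pose next.

```bash
cat > h.py <<'E'
from workcell import ctrl, eyes, spot_in, mark_of
import numpy as np, cv2
from scipy.optimize import least_squares
from scipy.spatial.transform import Rotation as R
CM={n:eyes.camera_model(n) for n in ("side","top")}
def proj(c,P):
    m=CM[c];K=np.array([[m['fx'],0,m['cx']],[0,m['fy'],m['cy']],[0,0,1]])
    return cv2.projectPoints(np.array(P,float).reshape(-1,3),m['rvec'],m['tvec'],K,None)[0].reshape(-1,2)
def ray(c,px,z):
    m=CM[c];Rm=cv2.Rodrigues(m['rvec'])[0];C=-Rm.T@m['tvec']
    d=Rm.T@np.array([(px[0]-m['cx'])/m['fx'],(px[1]-m['cy'])/m['fy'],1]);return C+d*(z-C[2])/d[2]
E
python3 - <<'E'
from h import *
import json
# networks
det={}
for c in ("side","top"):
    eyes.snapshot(c)
    for n in ("corner","jaw_knob","jaw_face","jig","gauge","mallet","square"):
        L=mark_of(c,n)
        if L: det[c,n]=np.array(L[0]['centre'])*[560,420]; print(c,n,det[c,n].round(1),round(L[0]['confidence'],2))
zs=dict(corner=18,jaw_knob=76,jaw_face=54,jig=0,gauge=0,mallet=0,square=0)
for (c,n),p in det.items(): print(c,n,ray(c,p,zs[n]).round(1))
for c in("side","top"):
    im=eyes.snapshot(c); x0,y0=(230,170) if c=="side" else (225,110)
    cv2.imwrite(f"pics/{c}1z.png",cv2.resize(im[y0:y0+150,x0:x0+180,::-1],None,fx=4,fy=4,interpolation=cv2.INTER_CUBIC))
E
```

```text
side corner [269.5 223.7] 0.6
side jaw_knob [325.8 258.1] 0.62
side jaw_face [308. 239.] 0.82
side jig [310.4 242.6] 0.57
side gauge [369.7 219.2] 0.59
side mallet [364.8 340.3] 0.67
side square [267.7 193.9] 0.55
top corner [270.5 227.4] 0.76
top jaw_knob [338.4 199.7] 0.94
top jaw_face [314.1 202.4] 0.71
top gauge [305.2 124.2] 0.6
top mallet [407.  205.9] 0.66
top square [222.5 204.9] 0.97
side corner [504.9 119.8  18. ]
side jaw_knob [558.2 -85.   76. ]
side jaw_face [558.9  -1.1  54. ]
side jig [579.4  14.1   0. ]
side gauge [776.8  -5.2   0. ]
side mallet [ 541.9 -287.2    0. ]
side square [561.4 236.2   0. ]
top corner [488.  109.8  18. ]
top jaw_knob [553.5 -76.5  76. ]
top jaw_face [550.9 -12.   54. ]
top gauge [793.    2.5   0. ]
top mallet [ 544.7 -282.9    0. ]
top square [557.3 246.1   0. ]
```

View pics/side1z.png

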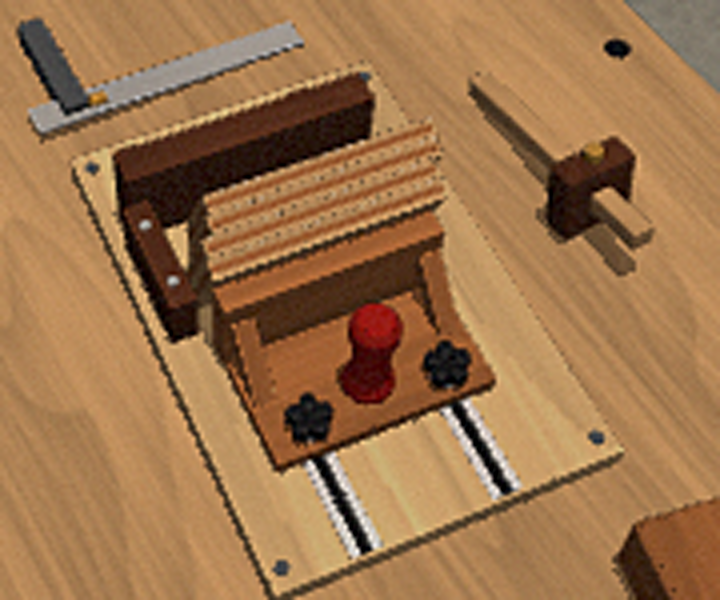

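View pics/top1z.png

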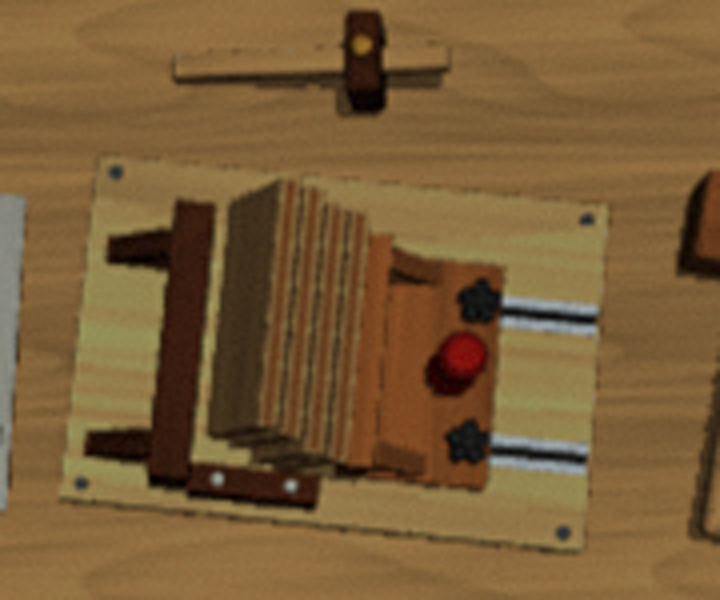

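```bash
cat >> h.py <<'E'
B=np.array([[220,90],[220,-280],[-30,-280],[-30,90]])
Z=lambda o,L:(np.array(L)+.5)/4-.5+o
bt=Z((225,110),[(97,155),(608,203),(583,550),(60,500)])
bs=Z((230,170),[(368,67),(622,450),(278,592),(75,163)])
def w(p,xy,z): 
    c,s=np.cos(p[2]),np.sin(p[2]);xy=np.atleast_2d(xy)
    return np.c_[p[0]+c*xy[:,0]-s*xy[:,1],p[1]+s*xy[:,0]+c*xy[:,1],np.full(len(xy),z) if np.isscalar(z) else z]
E
python3 - <<'E'
from h import *
fs=lambda p:(proj("side",w(p,B,18))-bs).ravel()
ft=lambda p:(proj("top",w(p,B,18))-bt).ravel()
for nm,f in(("side",fs),("top",ft),("both",lambda p:np.r_[fs(p),ft(p)])):
    r=least_squares(f,[490,110,-.08]);print(nm,r.x.round(4),r.fun.round(1))
p=r.x
# knob: jaw travel
kz=dict(side=(376,328),top=(463,357)) # head-top centre approx, z 105
for c,o in(("side",(230,170)),("top",(225,110))):
    px=Z(o,[kz[c]])[0]; P=ray(c,px,103)
    d=P[:2]-p[:2];cc,ss=np.cos(p[2]),np.sin(p[2]);print(c,P.round(1),"jig xy",cc*d[0]+ss*d[1],-ss*d[0]+cc*d[1])
np.save("p.npy",p)
print(w(p,[[85,-180],[0,0],[182,-30]],76).round(1))
E
```

```text
side [ 4.915761e+02  1.064910e+02 -1.206000e-01] [ 0.4 -1.8  1.1  0.1 -0.5  1.3 -1.1 -0.8]
top [ 4.890500e+02  1.046954e+02 -1.153000e-01] [-0.3 -0.   0.1  0.1  0.5  0.  -0.3 -0.1]
both [ 4.901777e+02  1.054777e+02 -1.177000e-01] [ 0.  -1.5  1.1  0.4 -0.4  1.8 -1.4 -0.4 -0.4 -0.5 -0.  -0.   0.2 -0.1
 -0.6 -0.6]
side [553.1 -79.  103. ] jig xy 84.1067176168092 -175.85420887253395
top [551.1 -78.3 103. ] jig xy 82.08857847672103 -175.36706020758623
[[553.5 -83.3  76. ]
 [490.2 105.5  76. ]
 [667.4  54.3  76. ]]
```

The jig is at about (489.6, 105.1), yaw −0.116. The knob sits at jig y ≈ −175.6, so jaw travel is about 0.059, within the stated range. Next I'll grip the knob with the fingers fore and aft along the jig's y.

```bash
cat >> h.py <<'E'
P0=np.array([489.6,105.1,-.1165])
def jp(x,y,z): return w(P0,[[x,y]],z)[0]
def J(v): # world pt -> jig
    d=np.asarray(v)[:2]-P0[:2];c,s=np.cos(P0[2]),np.sin(P0[2]);return np.array([c*d[0]+s*d[1],-s*d[0]+c*d[1],v[2]])
def down(sgn=1):
    Y=sgn*np.array([-np.sin(P0[2]),np.cos(P0[2]),0]);X=np.array([0,0,-1.]);return R.from_matrix(np.c_[X,Y,np.cross(X,Y)]).as_quat()
def jf(o): 
    c,s=np.cos(P0[2]),np.sin(P0[2]);f=o['force'];return np.array([c*f[0]+s*f[1],-s*f[0]+c*f[1],f[2]]).round(1)
def st(t=""):
    o=ctrl.get_obs();print(t,round(o['time'],2),'jig',J(o['tool_pos']).round(1),'F',jf(o),'w',round(o['gripper_width'],1));return o
def pic(c,n,box=None):
    im=eyes.snapshot(c)[:,:,::-1]
    if box: x,y,ww,hh=box; im=cv2.resize(im[y:y+hh,x:x+ww],None,fx=4,fy=4,interpolation=cv2.INTER_CUBIC)
    cv2.imwrite(f"pics/{n}.png",im)
SB=(230,170,180,150);TB=(225,110,180,150)
E
python3 - <<'E'
from h import *
for s in(1,-1): print(s,ctrl.inverse_kinematics(jp(85,-175.6,200),down(s)))
o=ctrl.get_obs();print(R.from_quat(o['orientation']).as_matrix().round(2))
E
```

```text
1 [-2.38068509e-01 -5.26596925e-02  1.88899067e+00 -4.44089210e-16
  1.30526167e+00 -1.69236484e+00]
-1 [-2.38068509e-01 -5.26596925e-02  1.88899067e+00 -4.44089210e-16
  1.30526167e+00  1.44922782e+00]
[[-0.    0.45  0.89]
 [-0.    0.89 -0.45]
 [-1.   -0.   -0.  ]]
```

```bash
python3 - <<'E'
from h import *
q=[ctrl.inverse_kinematics(jp(85,-175.6,200),down(s)) for s in(1,-1)]
s=(1,-1)[int(np.argmin([abs(a[5]) if a is not None else 9 for a in q]))]; print("sgn",s)
ctrl.reach(jp(85,-175.6,190),down(s)); st("above")
ctrl.command_gripper(54,20)
im=eyes.snapshot("wrist");cv2.imwrite("pics/w2.png",im[:,:,::-1])
o=st()
for L in mark_of("wrist","jaw_knob")[:2]:
    m=eyes.camera_model("wrist");u=np.array(L['centre'])*[560,420]-[m['cx'],m['cy']];r=np.linalg.norm(u);th=r/m['fx']
    d=np.r_[u/r*np.sin(th),np.cos(th)];M=m['mount'];Rw=R.from_quat(o['orientation']).as_matrix()
    C=o['tool_pos']+Rw@M[:3,3];D=Rw@M[:3,:3]@d;X=C+D*(76-C[2])/D[2];print(L['confidence'],u,X.round(1),J(X).round(1))
pic("side","s2",SB)
E
```

```text
sgn -1
above 4.17 jig [  85.1 -174.9  190.1] F [ 0.7 -0.   0.8] w 95.0
 5.08 jig [  85.  -175.6  190. ] F [ 0.8 -0.3  0.6] w 54.1
0.84 [-3.96147504  0.35001012] [554.1 -75.2  76. ] [  85.  -171.6   76. ]
```

View pics/w2.png

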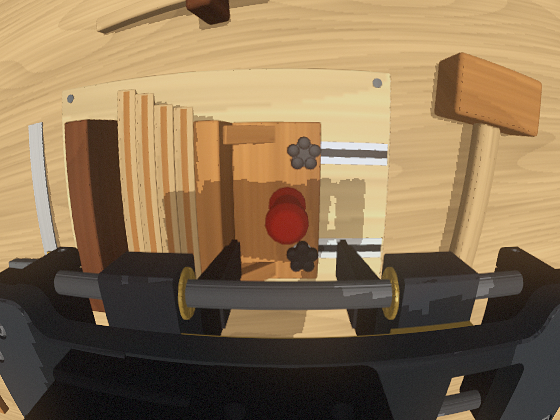

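The wrist view shows the knob at column 287, midway between the fingers at about 240 and 337, so they're aligned. The row leans on the jaw at columns 120–195. Descending to grip, then sliding the jaw part way.

```bash
python3 - <<'E'
from h import *
ctrl.move_l(jp(85,-174.8,68),velocity=120); o=st("down")
ctrl.command_gripper(15,15); o=st("grip")
y=-174.8
for i in range(5):
    y+=4; ctrl.move_l(jp(85,y,68),velocity=25); o=st()
    if np.linalg.norm(o['force'])>30: break
pic("side","s3",SB); pic("top","t3",TB)
E
```

```text
down 6.35 jig [  85.8 -174.9   69. ] F [-0.6  0.4  0.1] w 54.1
grip 6.84 jig [  85.3 -174.7   68.5] F [0.1 0.3 2.4] w 33.0
 7.15 jig [  85.3 -171.    68.5] F [-1.3 -2.5  3.8] w 33.2
 7.46 jig [  85.4 -166.6   68.5] F [-0.7 -2.   5.9] w 32.9
 7.77 jig [  85.4 -162.5   68.5] F [-0.8 -1.9  4.3] w 33.0
 8.07 jig [  85.4 -158.5   68.5] F [ 0.4 -0.9  6.3] w 33.0
 8.38 jig [  85.4 -154.4   68.5] F [-0.4 -1.1  5.5] w 33.5
```

View pics/s3.png

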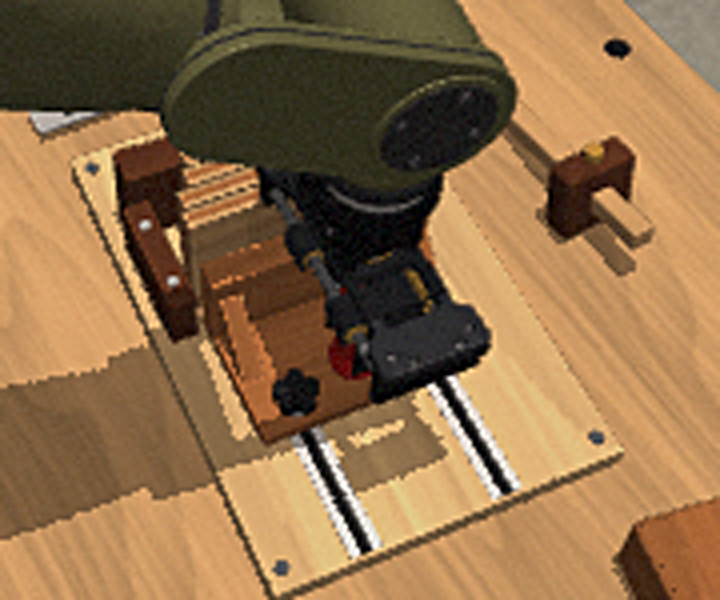

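View pics/t3.png

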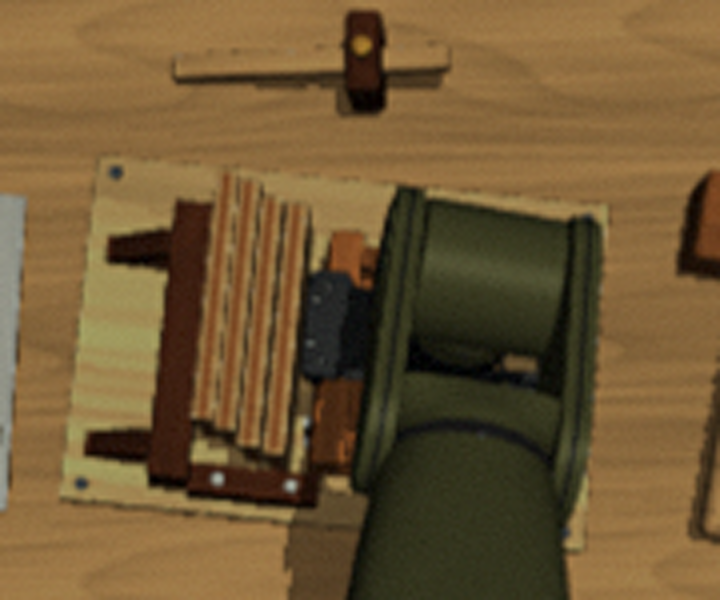

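The row is up: in the top view the four top edges stand beside the fence at x 200–300, staggered lengthwise, side 1 furthest from the stop. The jaw is still about 19 mm short. I'll close to roughly a 64 mm gap, then square the ends.

```bash
python3 - <<'E'
from h import *
y=-154.8
while y<-139.5:
    y=min(y+4,-139); ctrl.move_l(jp(85,y,68),velocity=30); o=st()
    if abs(jf(o)[1])>20: break
ctrl.command_gripper(54); st("rel")
ctrl.move_l(jp(85,y,150),velocity=150)
ctrl.move_l(jp(85,y-25,215),velocity=200)
im=eyes.snapshot("wrist");cv2.imwrite("pics/w4.png",im[:,:,::-1]); st()
pic("top","t4",TB)
E
```

```text
8.77 jig [  85.4 -150.3   68.5] F [ 0.1 -1.7  4.8] w 33.1
 9.05 jig [  85.5 -146.3   68.5] F [ 0.2 -1.   5.7] w 33.0
 9.33 jig [  85.5 -142.5   68.5] F [ 0.3 -2.2  5.1] w 32.9
 9.61 jig [  85.5 -139.    68.5] F [ 0.6 -3.1  6.2] w 33.6
rel 10.22 jig [  84.9 -138.9   67.8] F [-0.2  0.1 -0.8] w 54.0
 11.47 jig [  83.9 -163.7  212.7] F [ 1.   0.2 -0. ] w 53.9
```

View pics/w4.png

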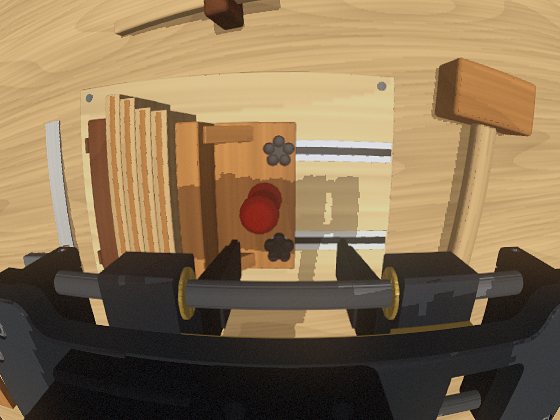

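View pics/t4.png

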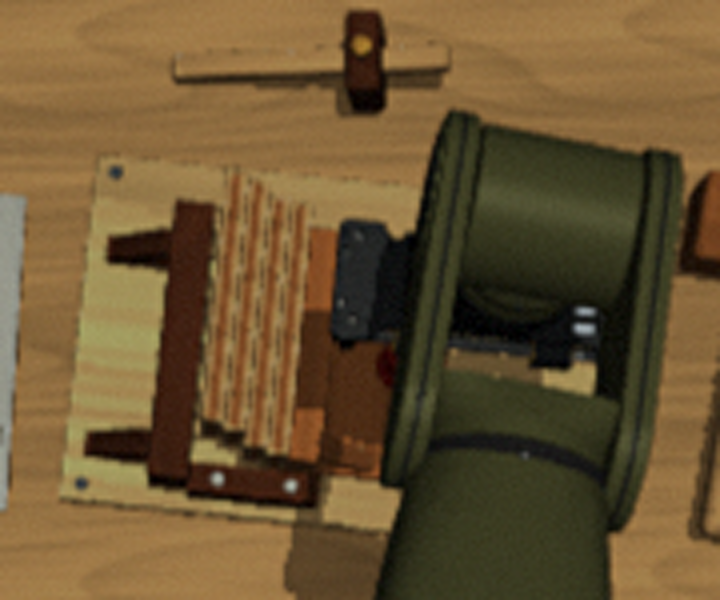

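The wrist view shows the jaw top at columns 178–200 with the four sides at 107–170, nearly upright. Their far ends step from row 95 down to 108, so they're not flush. Now I'll push the open ends toward the stop with the fingers spread to catch all four.

```bash
python3 - <<'E'
from h import *
ctrl.command_gripper(17,60)
ctrl.move_l(jp(224,-31,200),velocity=250)
ctrl.move_l(jp(224,-31,61),velocity=150); st("down")
pic("top","t5",TB)
x=224
while x>178:
    step=6 if x>190 else 2
    x-=step; ctrl.move_l(jp(x,-31,61),velocity=60 if step==6 else 25); o=st()
    if jf(o)[0]>14: break
pic("top","t5b",TB);pic("side","s5b",SB)
E
```

```text
down 14.32 jig [225.  -31.   62.6] F [0.6 0.5 0.5] w 17.0
 14.62 jig [217.9 -30.9  61.7] F [ 0.1 -0.6 -1.1] w 17.1
 14.88 jig [211.6 -30.9  61. ] F [-0.3 -0.5 -0.3] w 16.6
 15.12 jig [205.6 -31.   60.9] F [-0.3  0.4  0.8] w 16.8
 15.38 jig [199.6 -31.   61. ] F [ 0.4 -0.1  0.3] w 16.9
 15.62 jig [193.5 -31.   60.9] F [ 0.3 -0.4 -0.3] w 17.1
 15.88 jig [187.6 -31.   61. ] F [-0.6  0.5  0.6] w 17.1
 16.12 jig [186.1 -31.   61.1] F [ 1.4 -0.3 -0.6] w 16.9
 16.38 jig [184.1 -31.   61.1] F [ 1.3 -0.  -0.8] w 17.2
 16.62 jig [183.4 -31.   61.7] F [ 5.5 -0.6 -0.8] w 16.5
 16.88 jig [183.4 -31.   62.8] F [10.6  1.2 -1.5] w 17.0
 17.12 jig [183.3 -31.   63.9] F [13.9 -0.1 -2.2] w 17.1
```

View pics/t5b.png

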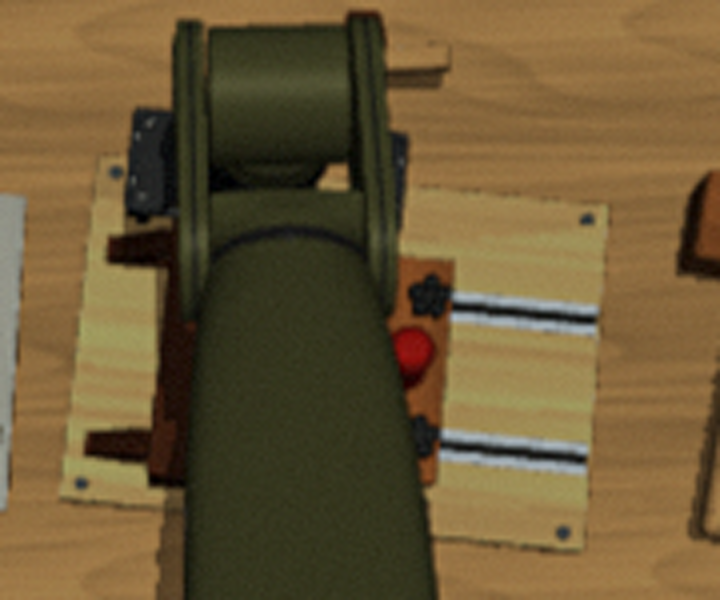

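View pics/s5b.png

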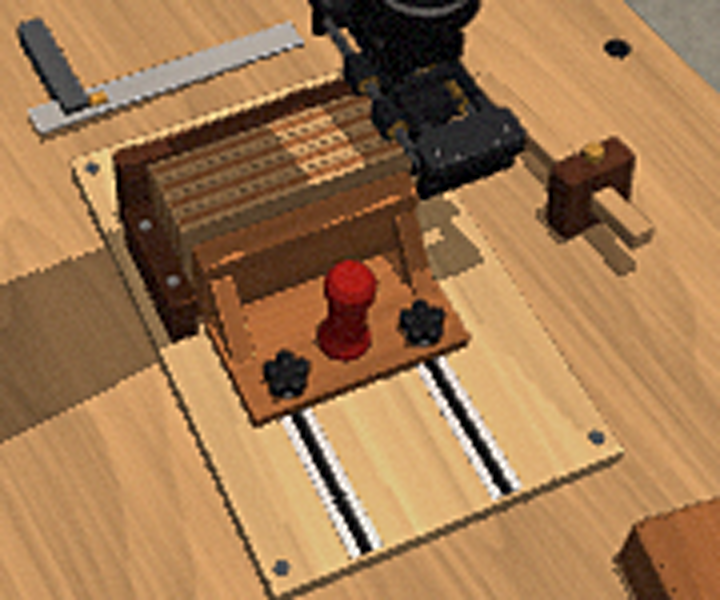

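The side view shows the stop ends lined up along the end stop, from (152,163) to (180,220). The push stalled at 14 N with the fingers hard on the ends. Backing off to take a close look at the open ends.

```bash
python3 - <<'E'
from h import *
ctrl.move_l(jp(205,-31,64),velocity=80)
ctrl.move_l(jp(205,-31,190),velocity=200)
ctrl.command_gripper(54,15)
ctrl.move_l(jp(110,-110,190),velocity=250)
im=eyes.snapshot("wrist");cv2.imwrite("pics/w6.png",cv2.resize(im[50:290,60:360,::-1],None,fx=2.4,fy=2.4,interpolation=cv2.INTER_CUBIC)); st()
E
```

```text
20.0 jig [ 111.  -109.5  190.5] F [-1.1 -0.4  0.5] w 54.1
```

View pics/w6.png

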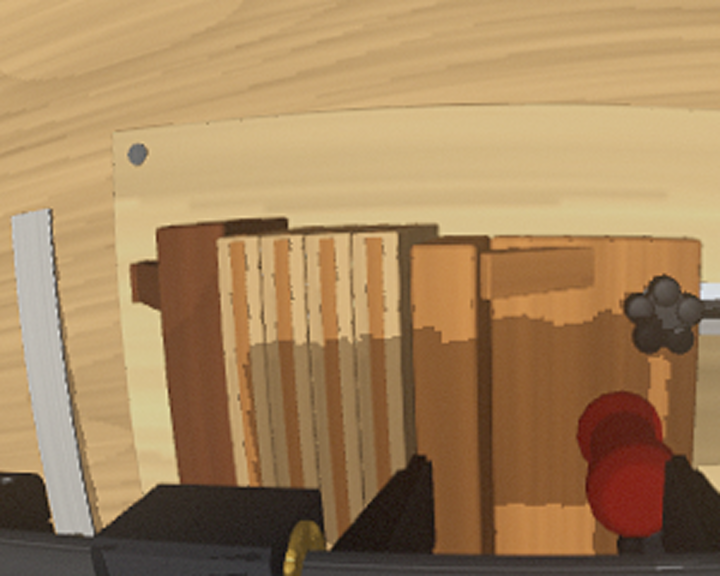

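Here the four open ends are flush, with their top edges in one line at row ~235, columns 220–400. Only a hairline shows between boards and about 4 mm to the jaw. Now for the final closing on the knob.

```bash
python3 - <<'E'
from h import *
ctrl.move_l(jp(85,-139,180),velocity=150)
ctrl.move_l(jp(85,-139,68),velocity=120)
ctrl.command_gripper(15,20); st("grip")
y=-139
while y<-126:
    y+=1; ctrl.move_l(jp(85,y,68),velocity=20); o=st()
    if jf(o)[1]<-22: break
ctrl.hold(.2); st()
pic("side","s7",SB);pic("top","t7",TB)
E
```

```text
grip 21.99 jig [  85.4 -139.1   68.6] F [-0.2 -0.4  3. ] w 33.0
 22.24 jig [  85.3 -138.8   68.5] F [-0.6 -5.4  3.6] w 33.2
 22.49 jig [  85.3 -138.    68.5] F [-1.  -5.9  4.7] w 33.3
 22.74 jig [  85.3 -137.1   68.5] F [-1.2 -6.4  3.6] w 32.9
 22.99 jig [  85.4 -136.1   68.6] F [-0.5 -6.5  4.4] w 33.2
 23.24 jig [  85.3 -135.1   68.5] F [-0.1 -5.7  3.4] w 33.0
 23.49 jig [  85.3 -134.1   68.5] F [-1.8 -6.3  4.1] w 33.0
 23.74 jig [  85.4 -134.    68.5] F [ -0.5 -10.    3. ] w 33.2
 23.99 jig [  85.4 -134.    68.5] F [ -1.2 -12.8   3.7] w 32.8
 24.24 jig [  85.3 -134.    68.5] F [ -1.7 -17.2   3.4] w 33.0
 24.49 jig [  85.3 -134.    68.4] F [ -1.5 -21.3   3.7] w 33.3
 24.74 jig [  85.4 -134.    68.4] F [ -1.5 -25.    3. ] w 32.6
 24.94 jig [  85.3 -134.    68.4] F [ -1.3 -24.7   3.5] w 33.1
```

The jaw stopped dead at knob y = −134.0 (expected about −135) and the force ramped to 25 N. Relaxing the push, releasing and inspecting.

```bash
python3 - <<'E'
from h import *
ctrl.move_l(jp(85,-133,68),velocity=20); st()
ctrl.command_gripper(54); st("rel")
ctrl.move_l(jp(85,-134,160),velocity=150)
ctrl.move_l(jp(110,-110,190),velocity=150)
im=eyes.snapshot("wrist");cv2.imwrite("pics/w8.png",cv2.resize(im[50:290,60:360,::-1],None,fx=2.4,fy=2.4,interpolation=cv2.INTER_CUBIC)); st()
ctrl.move_l(jp(60,-110,215),velocity=200)
ctrl.reach([350,-250,300],ctrl.get_obs()['orientation'])
pic("side","s8",SB);pic("top","t8",TB)
for c in("side","top"):
    for n in("jaw_face","side1_c"):print(c,n,[((np.array(d['centre'])*[560,420]).round(1),round(d['confidence'],2)) for d in mark_of(c,n)])
st()
E
```

```text
25.44 jig [  85.4 -134.    68.4] F [-0.7 -7.1  3.8] w 32.9
rel 26.05 jig [  84.9 -132.8   67.9] F [ 0.5  0.3 -0.1] w 53.9
 27.32 jig [ 109.1 -110.1  188.4] F [ 0.3  0.  -0.2] w 54.2
side jaw_face []
side side1_c [(array([204. , 156.7]), 0.59)]
top jaw_face [(array([299.9, 198. ]), 0.87), (array([307.4, 125. ]), 0.71)]
top side1_c [(array([135.2, 245.1]), 0.8), (array([409.7, 205.7]), 0.65)]
 29.26 jig [ -97.  -368.4  299.7] F [-0.5 -0.  -0. ] w 54.5
```

View pics/w8.png

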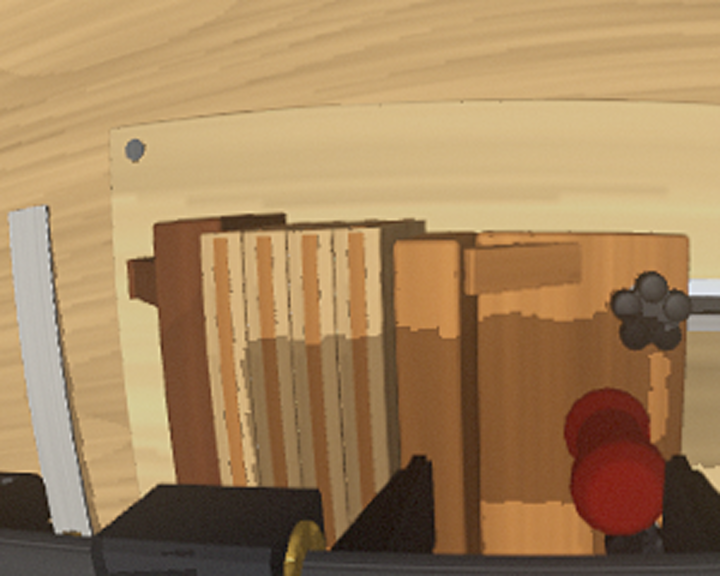

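View pics/s8.png

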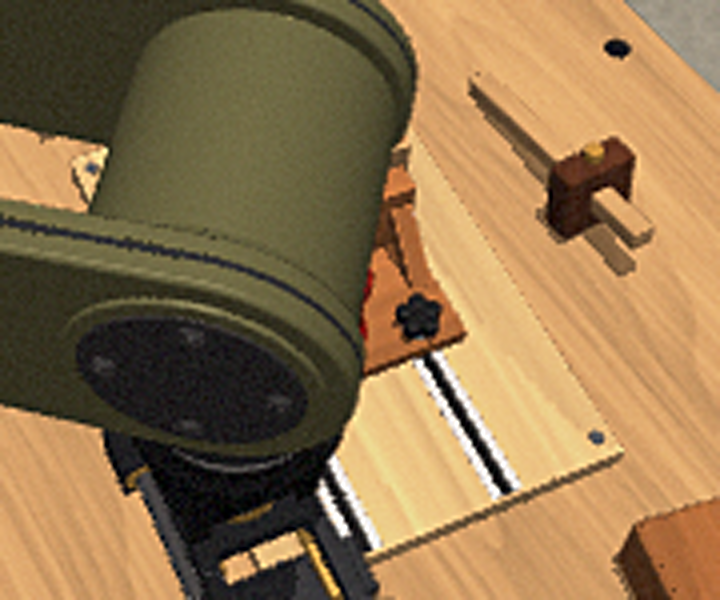

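View pics/t8.png

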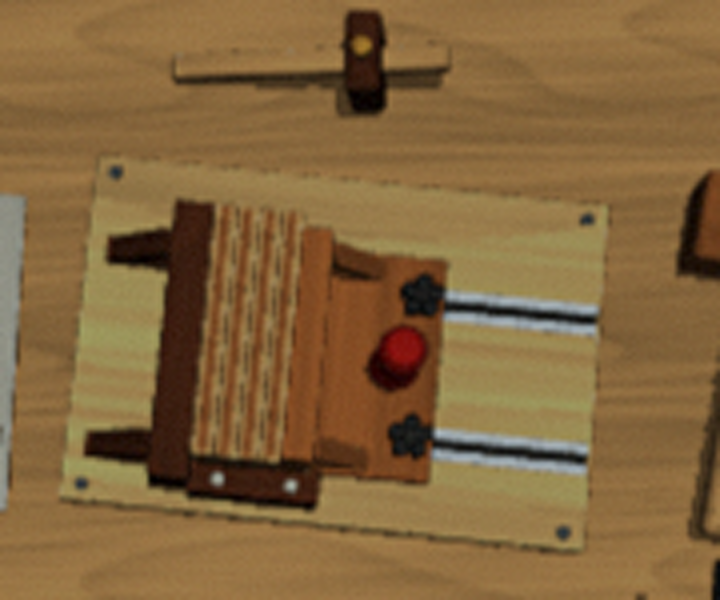

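Top and wrist views show the row tight and upright between fence and jaw, with the ends in one smooth line. The side view was blocked by the arm, so I'll move it clear for one last check.

```bash
python3 - <<'E'
from h import *
ctrl.set_joints([-1.3,0.0,1.65,0,1.367,0.4])
pic("side","s9",SB);pic("top","t9"); st()
E
```

```text
30.77 jig [-181.1 -734.3  314.2] F [-0.2  0.4  1. ] w 54.2
```

View pics/s9.png

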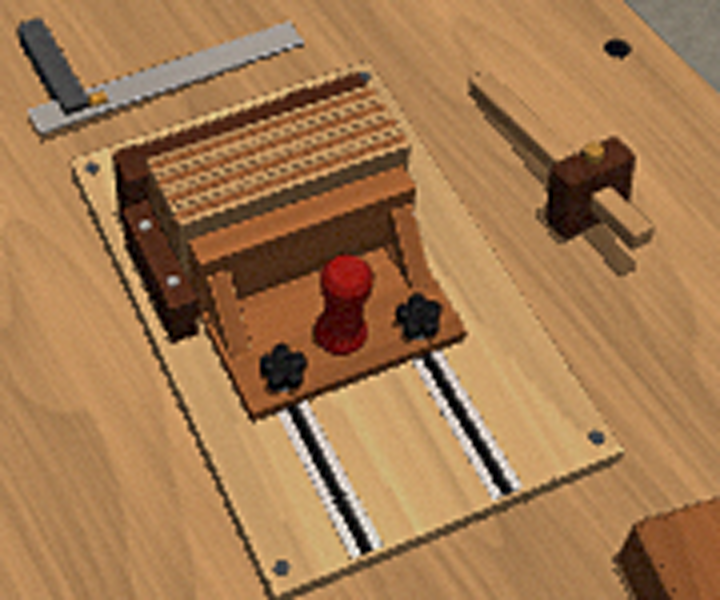

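```bash
python3 - <<'E'
from h import *
p=P0
for c,o in(("side",(230,170)),("top",(225,110))):
    print(c,((proj(c,w(p,[[0,0],[0,-60],[170,-60],[170,0]],108))-o+.5)*4-.5).round(0).tolist())
E
```

```text
side [[145.0, 163.0], [180.0, 229.0], [412.0, 147.0], [371.0, 85.0]]
top [[190.0, 453.0], [280.0, 462.0], [304.0, 211.0], [215.0, 203.0]]
```

The observed block corners match the ideal ones: in the enlarged top view I see (190,455), (281,463), (300,210), (215,204) against predicted (190,453), (280,462), (304,211), (215,203). Handing in.

```bash
python3 - <<'E'
from h import *
st(); print(ctrl.finish_job())
E
```

```text
30.77 jig [-181.1 -734.3  314.2] F [-0.2  0.4  1. ] w 54.2
the job is handed in; nothing more can be done
None
```

The batch is ready for marking out, and I handed the job in at about 31 s of the 69 s allowed. All four sides stand upright in one tight row against the fence, with their ends flush on the end stop and the jaw left snug against them.

- **What I did:** I gripped the jaw's knob and slid the jaw to about a 64 mm gap, which stood the sides up. Then I pushed all four open ends to the end stop until the fingers met firm resistance (14 N). Last, I closed the jaw until it stopped dead, with the push ending at about 25 N, then let go and moved the arm clear.
- **Last checks:** In the side and top views, the corners of the row lie about 1–2 mm from where an ideal closed row would be. The wrist view shows the ends in one smooth line, with no visible gap at the fence or jaw. I never touched the mallet, square or gauge; the square and gauge look unmoved in the last side view, where only a corner of the mallet shows.
- **Disagreements:**
  - **Grip on the knob:** The fingers closed at 33 mm rather than the 26 mm waist, so they were holding the edge of the head. The grip did not slip.
  - **Stopping points:** The end push stopped about 3 mm before my estimate and the jaw about 1 mm past it, roughly what the camera calibration allows.
  - **Side detection:** The detector for the sides reported the pink look-alike and the mallet instead of the row, so I ignored it and used the pictures.

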